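# Load the vial reader and start it

### The arm

A 6-joint arm with a two-finger parallel gripper is mounted at the origin on the work surface. World frame = base frame: x ahead of the robot, y to its left, z up, the work surface at z = 0. Lengths are in m, angles in degrees, forces in N, time in s.
With the tool pointing down it reaches from about 0.4 to 0.825 m from the base axis. Payload 7 kg.
Tool frame: the origin (TCP) lies midway between the tips of the shut fingers; the grasp point (between the pads) lies 19 mm behind it; x points along the fingers, z is the direction in which the jaws open and shut, and the axes are right-handed (so a half turn about x gives the same grasp; the last joint's range is limited). The gripper opens to 88 mm and grips with 3 to 60 N. Pads are 19 mm wide; open, the fingers measure 130 mm over their backs; the gripper's body (78 mm by 193 mm) begins 47 mm behind the grasp point.
Start: joints at [88.642, 20.546, 0.682, 0, -70.136, -16.507], TCP at [0.207, 0.642, 0.227] pointing down, gripper open.
Joint ranges: [-176.03, 176.03], [-82.01, 121.73], [-58.28, 71.71], [-173.87, 95.51], [-174.79, -0.11], [-173.66, 173.66]. Speed limits (degrees/s): [136.94, 136.94, 172.46, 180, 180, 180].

### API

Orientations are given as [roll, pitch, yaw] about the fixed x, y, z axes, in that order (R = Rz(yaw) Ry(pitch) Rx(roll)).
In Python, from plant import ctrl gives the robot as it stands. The module is installed in compiled form; this text tells all that it offers.
- The arm moves only by the tool servo_tool, never from a script. Its argument "deltas" is a list of rows, each a list of 3 entries, a list of its own where there are three numbers: the turn, a rotation vector about the tool's x, y, z in degrees, then the shift along the tool's x, y, z in cm, then the finger opening in cm, from 0 to 8.76. A call has 1 to 5 rows; each row is the pose to reach, as a shift and turn from the pose measured when the call began, along the tool's axes at that moment; what a row does not reach only later rows make up. A row lasts 1/10 s, in which the tool goes at most 50 mm and 8.59 degrees, less where a joint would pass 70% of its speed; a pose out of reach is approached as far as the arm can. A call with a gripper value outside its range is refused whole. The fingers move at their own pace and stop on an object; the grip force is fixed at half the most. Time passes only in rows, so rows that repeat a pose let the fingers close. It gives the time, the measured TCP pose, the force and the opening at its end, in the units of the state.
- ctrl.get_obs(): the state, without advancing time (a new reading comes with each control period).
- ctrl.snapshot(name): name is "scene" or "side" or "wrist"; returns a dict with "image" (400x640x3 uint8, red, green, blue), "vertical_fov" (degrees; the focal length in pixels is half the picture's height over the tangent of half this angle, whatever the lens; pixels are square), "cx", "cy" (the principal point, pixels), "rvec" (rotation vector, rad) and "tvec" (3), from world to camera coordinates, as OpenCV has them. Camera axes: x right, y down, z forward; pixel columns grow to the right and rows downward; lengths in m; the calibration is good to about 2 mm. A picture is of the moment at which its call begins. There is no depth.
- ctrl.close_job(): hands the job in, once; it reports no verdict.
The state is a dict: "clock": time; "joint_pos": joint angles; "qvel": joint speeds; "tau": joint torques, N m; "tool_pos": TCP position; "orientation": TCP orientation; "force": force on the tool from outside, world axes, zero at the start; "moment": the same for the moment, N m; "opening": finger opening in m.
Only numpy, scipy, OpenCV 4.12 (cv2) and the standard library are available. Lean on these libraries where they do the work, as an engineer would, in place of code of your own. Each camera call takes 0.05 s, during which the arm holds its last target. There are 200 camera calls.

### The job

Push the row of four vial carriers along the lane from behind with the fingertips, as one closed-up train, until the first carrier is fully home against the end stop; then press the round start button on top of the reader all the way down and let it come up again. Do not grip, lift or tip the carriers or pull the row apart, and leave the spare carrier, the bottle and the beaker alone.

Things in the scene. Friction and masses are not known exactly. Their poses are not given: they have to be found in the camera images.
- lane: Fixed aluminium loading lane with a white sample reader at its end. Local +y runs along the lane to the reader, z up; origin on the table, on the lane's centre line. Lane: local y -160 to 130 mm, floor 8 mm above the table, 36.6 mm wide inside, walls 4 mm thick, tops 16 mm above the table, rear end open. It lies roughly along world y (yaw varies), reader on the +y side.
- lane_stop (a point): Point on the lane's floor and centre line at the foot of the end stop, 8 mm above the table; axes as the lane. The end stop is the front face of the reader, a box 110 mm wide, 120 mm long and 70 mm tall that closes the lane at local y = 130 mm.
- start_top (a point): Centre of the top of the round steel start button (26 mm across, facing up) on top of the reader's box, on the lane's centre line 40 mm beyond the end stop face.
- start (a joint): Travel of the start button in m: 0 released, 0.006 fully down; it is sprung, needs about 5 N to go fully down and comes back by itself.
- carrier1: The first carrier, nearest the end stop: grey plastic block 34 x 34 mm, 30 mm tall, with a capped vial (21 mm across) up to 52 mm above the block's underside; about 60 g. Origin at the centre of its underside; z up, y along the lane. The four start as a touching row, 50 to 110 mm short of the stop; under 5 N slides them all.
- carrier2: The second carrier: grey plastic block 34 x 34 mm, 30 mm tall, with a capped vial (21 mm across) up to 52 mm above the block's underside; about 60 g. Origin at the centre of its underside; z up, y along the lane. The four start as a touching row, 50 to 110 mm short of the stop; under 5 N slides them all.
- carrier3: The third carrier: grey plastic block 34 x 34 mm, 30 mm tall, with a capped vial (21 mm across) up to 52 mm above the block's underside; about 60 g. Origin at the centre of its underside; z up, y along the lane. The four start as a touching row, 50 to 110 mm short of the stop; under 5 N slides them all.
- carrier4: The fourth and last carrier, at the open rear end of the row: grey plastic block 34 x 34 mm, 30 mm tall, with a capped vial (21 mm across) up to 52 mm above the block's underside; about 60 g. Origin at the centre of its underside; z up, y along the lane. The four start as a touching row, 50 to 110 mm short of the stop; under 5 N slides them all.
- spare_carrier: A loose carrier like the four in the lane, standing on the table off the rear end of the lane; to be left alone. Origin at the centre of its underside.
- reagent_bottle: Amber glass bottle, 54 mm across, 110 mm tall, standing beyond the lane; to be left alone. Origin at the centre of its underside.
- beaker: Open glass beaker, 66 mm across, 85 mm tall, standing beyond the lane; to be left alone. Origin at the centre of its underside.

How it is judged (in metres and radians):
On the way, in this order (a step that is already met when the one before it is completed fails the run):
1. the four carriers stand closed up against the end stop (y of carrier1 in the frame of lane_stop above -0.02 m and y of carrier2 in the frame of lane_stop above -0.055 m and y of carrier3 in the frame of lane_stop above -0.09 m and y of carrier4 in the frame of lane_stop above -0.125 m and z of each of carrier1, carrier2, carrier3, carrier4 in the frame of lane_stop below 0.004 m and angle between each of carrier1, carrier2, carrier3, carrier4's own z axis and vertical below 0.1 rad), for 0.2 s.
2. the start button is pressed down (y of carrier1 in the frame of lane_stop above -0.02 m and y of carrier2 in the frame of lane_stop above -0.055 m and y of carrier3 in the frame of lane_stop above -0.09 m and y of carrier4 in the frame of lane_stop above -0.125 m and value of joint start above 0.0045 m), for 0.05 s.
At the end, for the whole second after the job is handed in: All four carriers stand upright in the lane at rest, the first within 3 mm of the end stop, the others closed up behind it (within 4, 5 and 6 mm of their places in a gapless row), and the start button, having been pressed at least 4.5 mm down after that, is up again (all of step 1 and linear speed of each of carrier1, carrier2, carrier3, carrier4 below 0.01 m/s and value of joint start below 0.0015 m); the robot touches nothing.
It fails at once if a carrier is lifted out of the lane or tipped over (z of any of carrier1, carrier2, carrier3, carrier4 in the frame of lane_stop above 0.008 m or angle between any of carrier1, carrier2, carrier3, carrier4's own z axis and vertical above 0.3 rad).
It fails at once if the row is pulled apart: a gap of more than 12 mm between neighbours (distance between carrier1 and carrier2 above 0.046 m or distance between carrier2 and carrier3 above 0.046 m or distance between carrier3 and carrier4 above 0.046 m).
It fails at once if the fingers straddle a carrier or its vial to grip it ((horizontal distance between the grasp point and carrier1 below 0.012 m and height (world z) of the grasp point below 0.073 m) or (horizontal distance between the grasp point and carrier2 below 0.012 m and height (world z) of the grasp point below 0.073 m) or (horizontal distance between the grasp point and carrier3 below 0.012 m and height (world z) of the grasp point below 0.073 m) or (horizontal distance between the grasp point and carrier4 below 0.012 m and height (world z) of the grasp point below 0.073 m)).
It fails at once if the start button is pressed before the row is home (value of joint start above 0.003 m and y of carrier1 in the frame of lane_stop below -0.025 m).
It fails at once if the spare carrier, the bottle or the beaker is moved by more than 15 mm (distance of any of spare_carrier, reagent_bottle, beaker from where it was at the start of the episode above 0.015 m).
It also fails if it takes over 48 s, if anything falls off the work surface, if the arm or the gripper's body presses on something with over 40 N, if the wrist force passes 120 N, or if a joint passes its speed limit or range.

## Working session

There is one attempt and no reset: what is moved stays moved. The work goes in short steps, Python scripts to look and compute and a tool call to move; the robot and the scene stay as the last step left them, time stands still between calls to the robot, and variables do not carry over. Pictures are saved under pics/ and viewed, on a budget of 10 in all, crops included, one or two more only if the job needs it, and the job is handed in when it is done.

Besides the shell and the picture viewer there is one more tool, called as name([rows], argument=value, ...), one row to a line, values as JSON. servo_tool: Moves the arm, as the interface text tells. Its arguments: {"type":"object","properties":{"deltas":{"type":"array","items":{"type":"array"}}},"required":["deltas"]}

```bash
mkdir -p pics
cat > h.py <<'E'
import numpy as np, cv2
from plant import ctrl
from scipy.spatial.transform import Rotation as R
def snap(n,f):
    s=ctrl.snapshot(n); cv2.imwrite('pics/%s.png'%f,s['image'][:,:,::-1]); s=dict(s); np.save('pics/%s.npy'%f,s,allow_pickle=True); return s
def load(f): return np.load('pics/%s.npy'%f,allow_pickle=True).item()
def K(s):
    f=200/np.tan(np.radians(s['vertical_fov'])/2); return np.array([[f,0,s['cx']],[0,f,s['cy']],[0,0,1.]])
def ray(s,uv,z):
    M=cv2.Rodrigues(np.array(s['rvec'],float))[0]; t=np.array(s['tvec'],float).ravel()
    c=-M.T@t; d=M.T@np.linalg.inv(K(s))@np.array([uv[0],uv[1],1.]); return c+d*(z-c[2])/d[2]
def proj(s,P):
    return cv2.projectPoints(np.array(P,float).reshape(-1,1,3),np.array(s['rvec'],float),np.array(s['tvec'],float),K(s),None)[0].reshape(-1,2)
E
python3 - <<'E'
from h import *
a=snap('scene','a');b=snap('side','b')
for s in (a,b): print(s['vertical_fov'],s['cx'],s['cy'],s['rvec'],s['tvec'])
o=ctrl.get_obs();print(o)
E
```

```text
48.79847101304202 321.28241198553997 200.40596879888494 [ 1.73742158  1.40089832 -0.75829917] [-0.04355679 -0.27145693  1.538818  ]
51.250196955181764 322.31723558140163 200.80917380504928 [ 0.67595444 -2.58472506  1.17087023] [0.49426872 0.33147354 0.66166913]
{'clock': 0.1, 'joint_pos': array([ 8.86424429e+01,  2.05886665e+01,  6.39256647e-01, -1.71951430e-02,
       -7.01359050e+01, -1.65063726e+01]), 'qvel': array([-0.0130954 , -0.10383171,  0.13814668,  0.06939581,  0.04748732,
        0.01400806]), 'tau': array([-2.23170595e-03, -5.84163165e+01,  2.93751132e+01,  7.01548174e+00,
        1.01262881e-02, -5.84656982e-05]), 'tool_pos': array([0.20696217, 0.64203227, 0.22570478]), 'orientation': array([   5.77864215,   89.91316668, -102.09114233]), 'force': array([0.05337893, 0.47317808, 0.23859315]), 'moment': array([ 0.03856571, -0.00083749, -0.02612467]), 'opening': 0.08784333798892136}
```

View pics/a.png

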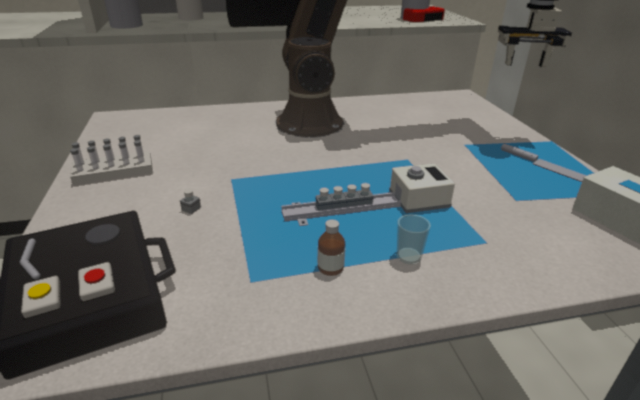

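View pics/b.png

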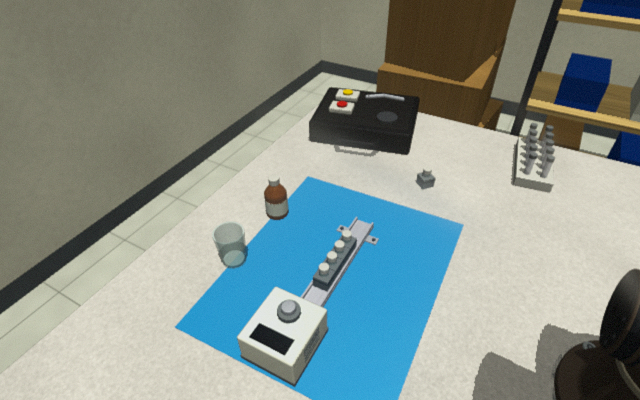

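The scene view shows the lane from (283,213) to the reader at about (395,195), its button at (416,172), and the vials at (323–365, 190). The spare is at (190,203), the bottle at (331,250) and the beaker at (411,240). The side view has the button at (289,308), the vials from (320,268) to (347,237) and the lane's rear end at about (365,222). I'll enlarge both.

Run:
```python
from h import *
a=cv2.imread('pics/a.png')[150:230,270:470];b=cv2.imread('pics/b.png')[205:385,230:390]
cv2.imwrite('pics/ac.png',cv2.resize(a,None,fx=4,fy=4,interpolation=2));cv2.imwrite('pics/bc.png',cv2.resize(b,None,fx=3.3333,fy=3.3333,interpolation=2))
```

```text
(no output)
```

View pics/ac.png

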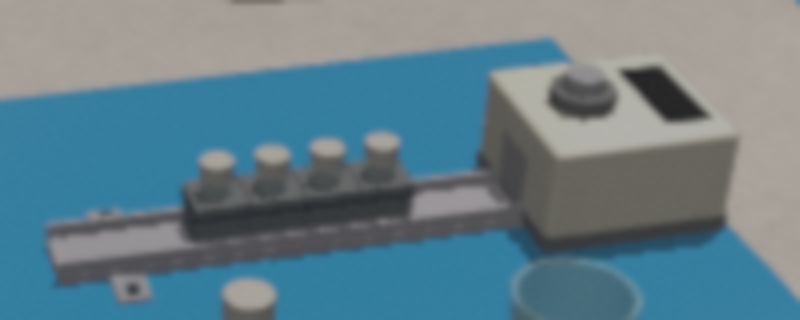

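View pics/bc.png

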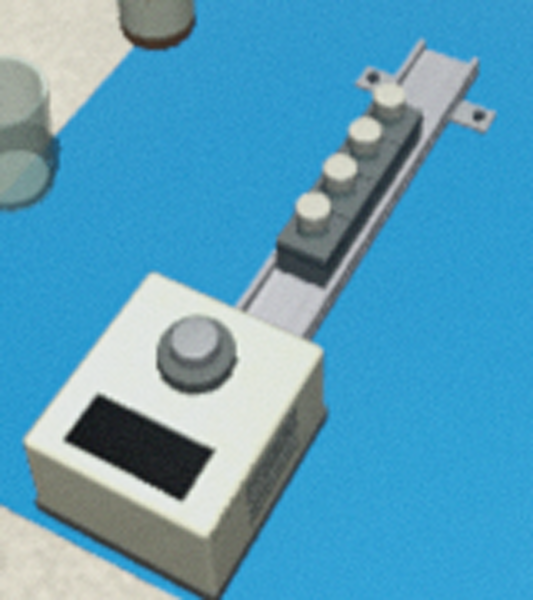

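The caps and button show clearly in both crops. In the side crop the caps are at (389,92) to (314,205), the button at (196,338) and the box corners at (153,272), (323,348), (28,438) and (210,532). I'll fit the lane pose, button height and row position together.

```bash
cat > fit.py <<'E'
from h import *
from scipy.optimize import least_squares
a,b=load('a'),load('b')
fa=lambda p:(np.array(p)+.5)/4-.5+[270,150]
fb=lambda p:(np.array(p)+.5)/3.3333-.5+[230,205]
box=np.array([[-55,130,70],[55,130,70],[55,250,70],[-55,250,70],[22.3,-160,16],[-22.3,-160,16]])/1e3
A=fa([(490,73),(560,157),(737,135),(665,58),(55,265),(48,226),(585,75),(217,158),(272,153),(327,147),(382,140)])
B=fb([(323,348),(153,272),(28,438),(210,532),(423,42),(478,62),(196,338),(389,92),(365,128),(340,165),(314,205)])
def pts(q):
    x,y,yaw,h,d=q
    L=np.vstack([box,[0,.17,h],[[0,.13-.017-d-.034*i,.06] for i in (3,2,1,0)]])
    return L@R.from_euler('z',yaw).as_matrix().T+[x,y,0]
r=least_squares(lambda q:np.r_[(proj(a,pts(q))-A).ravel(),(proj(b,pts(q))-B).ravel()],[.6,0,0,.085,.08],loss='soft_l1')
if __name__=='__main__':
    print(r.x,np.degrees(r.x[2])); P=pts(r.x)
    print(np.round(proj(a,P)-A,1).tolist());print(np.round(proj(b,P)-B,1).tolist());print(P.round(4))
    print('spare',ray(a,(190,205),0.015),ray(b,(426,182),.015))
E
python3 fit.py
```

```text
[ 0.55129643 -0.01548945  0.02422136  0.08946942  0.07116993] 1.3877815077610964
[[-1.2, -1.3], [-1.1, -0.8], [1.3, -0.9], [-1.6, -2.2], [0.4, -0.7], [-1.1, -1.2], [-0.3, -0.3], [-0.4, 0.0], [-0.2, -0.3], [-0.2, -0.4], [-0.5, -0.2]]
[[0.8, -0.9], [-0.9, -1.7], [-3.2, 0.3], [-1.1, 1.8], [-0.8, -1.1], [0.1, -1.1], [-0.6, 0.3], [-0.1, 0.7], [-0.1, 0.3], [-0.2, 0.2], [-0.3, -0.1]]
[[ 0.4932  0.1131  0.07  ]
 [ 0.6031  0.1158  0.07  ]
 [ 0.6002  0.2358  0.07  ]
 [ 0.4903  0.2331  0.07  ]
 [ 0.5775 -0.1749  0.016 ]
 [ 0.5329 -0.176   0.016 ]
 [ 0.5472  0.1545  0.0895]
 [ 0.5528 -0.0756  0.06  ]
 [ 0.5519 -0.0417  0.06  ]
 [ 0.5511 -0.0077  0.06  ]
 [ 0.5503  0.0263  0.06  ]]
spare [ 0.48889954 -0.38714309  0.015     ] [ 0.47572114 -0.37951601  0.015     ]
```

Residuals are about 1–2 px, which is good enough. The lane is at x≈0.551 with yaw 1.4°, the row's rear face is at world y≈-0.093, and the button is at (0.547, 0.1545, 0.0895). My plan is to push with the fingers shut and the jaw axis along the lane, so the 19 mm fingers fit inside it.

```bash
cat > go.py <<'E'
from h import *
import sys
from fit import r
x0,y0,yaw=r.x[:3]
def loc(p): return R.from_euler('z',yaw).apply(p)+[x0,y0,0]
Z=R.from_euler('z',yaw)
X=np.array([0,0,-1.])
def target(sgn):
    z=sgn*Z.apply([0,1,0]); return R.from_matrix(np.c_[X,np.cross(z,X),z])
def delta(p,sgn=1):
    o=ctrl.get_obs(); T=R.from_euler('xyz',o['orientation'],degrees=True)
    print('t',o['clock'],'pos',o['tool_pos'].round(4),'loc',Z.inv().apply(o['tool_pos']-[x0,y0,0]).round(4),'F',np.round(o['force'],1),'j',o['joint_pos'].round(1))
    print('turn',(T.inv()*target(sgn)).as_rotvec(degrees=True).round(2),'shift cm',(T.inv().apply(p-o['tool_pos'])*100).round(2))
if __name__=='__main__':
    p=loc([float(v) for v in sys.argv[1:4]])
    for s in (1,-1): delta(p,s)
    T=R.from_euler('xyz',ctrl.get_obs()['orientation'],degrees=True).as_matrix();print(T.round(2).tolist(),p)
E
python3 go.py 0 -0.13 0.2
```

```text
t 0.1 pos [0.207  0.642  0.2257] loc [-0.3283  0.6657  0.2257] F [0.1 0.5 0.2] j [ 88.6  20.6   0.6  -0.  -70.1 -16.5]
turn [ 1.6074e+02  1.0000e-02 -1.2000e-01] shift cm [ 2.68 57.24 64.28]
t 0.1 pos [0.207  0.642  0.2257] loc [-0.3283  0.6657  0.2257] F [0.1 0.5 0.2] j [ 88.6  20.6   0.6  -0.  -70.1 -16.5]
turn [-1.926e+01  9.000e-02  1.000e-02] shift cm [ 2.68 57.24 64.28]
[[-0.0, 0.95, -0.31], [-0.0, -0.31, -0.95], [-1.0, 0.0, 0.0]] [ 0.5544449  -0.14545132  0.2       ]
```

servo_tool([
  [[-3.9, 0, 0], [0.1, 2.9, 3.2], 0],
  [[-7.7, 0, 0], [0.2, 5.8, 6.4], 0],
  [[-11.6, 0, 0], [0.4, 8.6, 9.6], 0],
  [[-15.4, 0, 0], [0.5, 11.5, 12.9], 0],
  [[-19.3, 0, 0], [0.6, 14.3, 16.1], 0],
])

```text
clock: 0.6
tool_pos: [0.294, 0.4429, 0.2196]
orientation: [-16.1, 89.9, -104.5]
force: [0.1, 1.0, 0.8]
opening: 0.0532
```

```bash
python3 go.py 0 -0.13 0.2|sed -n 3,5p
```

```text
t 0.6 pos [0.294  0.4429 0.2196] loc [-0.2461  0.4645  0.2196] F [0.1 1.  0.8] j [ 77.6   7.4 -17.9  -0.  -64.9  14. ]
turn [0.21 0.12 0.04] shift cm [ 2.07 24.4  59.53]
[[-0.0, 1.0, 0.03], [-0.0, 0.03, -1.0], [-1.0, -0.0, 0.0]] [ 0.5544449  -0.14545132  0.2       ]
```

servo_tool([
  [[0, 0, 0], [0.1, 1.6, 4.0], 0],
  [[0, 0, 0], [0.2, 3.3, 7.9], 0],
  [[0, 0, 0], [0.3, 4.9, 11.9], 0],
  [[0, 0, 0], [0.4, 6.5, 15.9], 0],
  [[0, 0, 0], [0.6, 8.1, 19.8], 0],
])

```text
clock: 1.1
tool_pos: [0.3806, 0.2454, 0.2139]
orientation: [-16.7, 89.9, -105.1]
force: [0.8, 1.0, -0.4]
opening: 0.0131
```

servo_tool([
  [[0, 0, 0], [0.1, 1.6, 4.0], 0],
  [[0, 0, 0], [0.2, 3.3, 7.9], 0],
  [[0, 0, 0], [0.3, 4.9, 11.9], 0],
  [[0, 0, 0], [0.4, 6.5, 15.9], 0],
  [[0, 0, 0], [0.6, 8.1, 19.8], 0],
])

```text
clock: 1.6
tool_pos: [0.4674, 0.048, 0.2084]
orientation: [-8.1, 89.9, -96.5]
force: [1.3, 0.4, -0.4]
opening: 0.0006
```

servo_tool([
  [[0, 0, 0], [0.1, 1.6, 4.0], 0],
  [[0, 0, 0], [0.2, 3.3, 7.9], 0],
  [[0, 0, 0], [0.3, 4.9, 11.9], 0],
  [[0, 0, 0], [0.4, 6.5, 15.9], 0],
  [[0, 0, 0], [0.6, 8.1, 19.8], 0],
])

```text
clock: 2.1
tool_pos: [0.5543, -0.1495, 0.2024]
orientation: [-16.9, 89.9, -105.3]
force: [0.6, 1.4, 0.4]
opening: 0.0005
```

```bash
python3 go.py 0 -0.13 0.1|sed -n 3,5p
```

```text
t 2.1 pos [ 0.5543 -0.1495  0.2024] loc [-2.000e-04 -1.341e-01  2.024e-01] F [0.6 1.4 0.4] j [  4.5  12.1 -14.4   0.1 -63.5  87.1]
turn [0.22 0.08 0.03] shift cm [10.24  0.03 -0.42]
[[-0.0, 1.0, 0.03], [-0.0, 0.03, -1.0], [-1.0, -0.0, 0.0]] [ 0.5544449  -0.14545132  0.1       ]
```

servo_tool([
  [[0, 0, 0], [3.5, 0, 0], 0],
  [[0, 0, 0], [7, 0, 0], 0],
  [[0, 0, 0], [10.5, 0, 0], 0],
  [[0, 0, 0], [13.2, 0, 0], 0],
  [[0, 0, 0], [13.2, 0, 0], 0],
])

```text
clock: 2.6
tool_pos: [0.5511, -0.1498, 0.0665]
orientation: [-82.7, 89.5, -171.2]
force: [0.4, -0.1, -0.2]
opening: 0.0006
```

```bash
python3 - <<'E'
from h import *
a=snap('scene','c')['image'];b=snap('side','d')['image']
a=cv2.resize(a[130:250,260:400],None,fx=4,fy=4,interpolation=2)[:440]
b=cv2.resize(b[130:250,300:430],None,fx=4,fy=4,interpolation=2)[:440]
b=cv2.resize(b,(240,int(440*240/520))) if 0 else b
m=np.hstack([a[:, :400],b[:, :400]]);cv2.imwrite('pics/cd.png',m[:,:,::-1]);print(m.shape)
E
python3 go.py 0 -0.13 0.016|sed -n 3,5p
```

```text
(440, 800, 3)
t 2.7 pos [ 0.5543 -0.1498  0.0706] loc [-0.0002 -0.1344  0.0706] F [-0.3  0.3  1. ] j [  4.5  19.7 -23.4   0.1 -47.   87.1]
turn [0.24 0.11 0.09] shift cm [ 5.46  0.03 -0.45]
[[-0.0, 1.0, 0.03], [-0.0, 0.03, -1.0], [-1.0, -0.0, 0.0]] [ 0.5544449  -0.14545132  0.016     ]
```

View pics/cd.png

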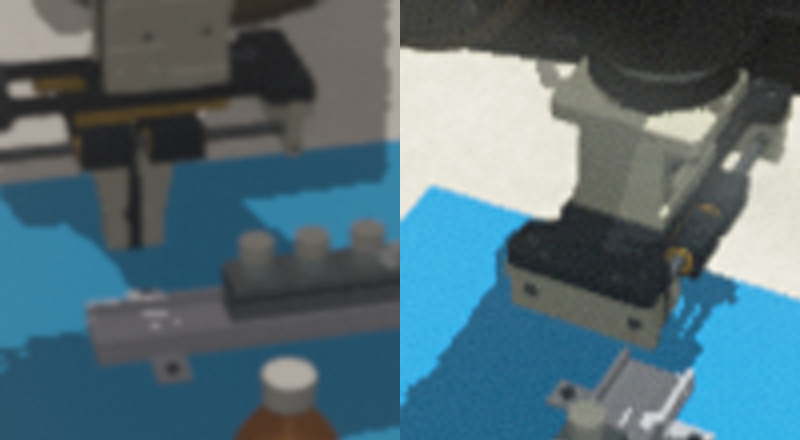

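The left half (scene) shows the shut fingers at (135,245), centred over the lane behind the last vial at (255,245). They taper slightly, wider towards the top. I'll tilt the tips 6° forward so the pushing face is upright and low, then descend.

servo_tool([
  [[0, 2, 0], [1.8, 0, 0], 0],
  [[0, 4, 0], [3.6, 0, 0], 0],
  [[0.2, 6, 0], [5.0, 0, 0], 0],
  [[0.2, 6, 0], [5.45, 0, 0], 0],
  [[0.2, 6, 0], [5.45, 0, 0], 0],
])

```text
clock: 3.2
tool_pos: [0.555, -0.1503, 0.0171]
orientation: [-179.7, 84.2, 91.7]
force: [0.2, -0.2, 0.9]
opening: 0.0003
```

```bash
python3 go.py 0 -0.025 0.016|sed -n 3,5p
```

```text
t 3.2 pos [ 0.555  -0.1503  0.0171] loc [ 0.0004 -0.1349  0.0171] F [ 0.2 -0.2  0.9] j [  0.1  24.8 -21.   -8.3 -44.7  97.2]
turn [ 0.02 -5.83  0.03] shift cm [  1.23  -0.04 -10.92]
[[-0.0, 1.0, 0.02], [0.1, 0.02, -0.99], [-0.99, -0.0, -0.1]] [ 0.55190191 -0.04048212  0.016     ]
```

servo_tool([
  [[0, 0, 0], [0.07, 0, -0.7], 0],
  [[0, 0, 0], [0.15, 0, -1.5], 0],
  [[0, 0, 0], [0.23, 0, -2.3], 0],
  [[0, 0, 0], [0.29, 0, -2.8], 0],
  [[0, 0, 0], [0.31, 0, -3.0], 0],
])

```text
clock: 3.7
tool_pos: [0.5544, -0.1191, 0.0174]
orientation: [-179.9, 84.2, 91.5]
force: [-0.4, -0.3, -0.1]
opening: 0.0008
```

servo_tool([
  [[0, 0, 0], [0.04, 0, -0.4], 0],
  [[0, 0, 0], [0.08, 0, -0.8], 0],
  [[0, 0, 0], [0.12, 0, -1.2], 0],
  [[0, 0, 0], [0.16, 0, -1.6], 0],
  [[0, 0, 0], [0.21, 0, -2.0], 0],
])

```text
clock: 4.2
tool_pos: [0.5539, -0.099, 0.0173]
orientation: [-179.9, 84.2, 91.5]
force: [0.1, -2.6, 0.4]
opening: 0.0003
```

servo_tool([
  [[0, 0, 0], [0.04, 0, -0.4], 0],
  [[0, 0, 0], [0.08, 0, -0.8], 0],
  [[0, 0, 0], [0.12, 0, -1.2], 0],
  [[0, 0, 0], [0.16, 0, -1.6], 0],
  [[0, 0, 0], [0.21, 0, -2.0], 0],
])

```text
clock: 4.7
tool_pos: [0.5534, -0.0786, 0.0173]
orientation: [180.0, 84.2, 91.5]
force: [-0.3, -2.9, 1.4]
opening: 0.0003
```

```bash
python3 go.py 0 -0.025 0.016|sed -n 3,5p
```

```text
t 4.7 pos [ 0.5534 -0.0786  0.0173] loc [ 0.0006 -0.0632  0.0173] F [-0.3 -2.9  1.4] j [  7.7  23.3 -23.6  -8.5 -42.8  90.1]
turn [ 0.09 -5.81  0.  ] shift cm [ 0.52 -0.05 -3.78]
[[-0.0, 1.0, 0.03], [0.1, 0.03, -0.99], [-0.99, 0.0, -0.1]] [ 0.55190191 -0.04048212  0.016     ]
```

The row is sliding at about 2.7 N, with roughly 39 mm to go.

servo_tool([
  [[0, 0, 0], [0.04, 0, -0.4], 0],
  [[0, 0, 0], [0.08, 0, -0.8], 0],
  [[0, 0, 0], [0.12, 0, -1.2], 0],
  [[0, 0, 0], [0.16, 0, -1.6], 0],
  [[0, 0, 0], [0.21, 0, -2.0], 0],
])

```text
clock: 5.2
tool_pos: [0.5529, -0.0582, 0.0173]
orientation: [179.9, 84.2, 91.4]
force: [0.1, -2.6, 1.7]
opening: 0.0004
```

servo_tool([
  [[0, 0, 0], [0.02, 0, -0.2], 0],
  [[0, 0, 0], [0.04, 0, -0.4], 0],
  [[0, 0, 0], [0.06, 0, -0.6], 0],
  [[0, 0, 0], [0.08, 0, -0.8], 0],
  [[0, 0, 0], [0.1, 0, -1.0], 0],
])

```text
clock: 5.7
tool_pos: [0.5526, -0.0481, 0.0173]
orientation: [-180.0, 84.2, 91.5]
force: [0.0, -1.3, 0.9]
opening: 0.0006
```

servo_tool([
  [[0, 0, 0], [0.01, 0, -0.1], 0],
  [[0, 0, 0], [0.02, 0, -0.2], 0],
  [[0, 0, 0], [0.03, 0, -0.3], 0],
  [[0, 0, 0], [0.04, 0, -0.4], 0],
  [[0, 0, 0], [0.04, 0, -0.4], 0],
])

```text
clock: 6.2
tool_pos: [0.5525, -0.0439, 0.0173]
orientation: [180.0, 84.2, 91.5]
force: [-0.4, -2.1, -0.1]
opening: 0.0005
```

servo_tool([
  [[0, 0, 0], [0.01, 0, -0.1], 0],
  [[0, 0, 0], [0.02, 0, -0.2], 0],
  [[0, 0, 0], [0.03, 0, -0.3], 0],
])

```text
clock: 6.5
tool_pos: [0.5524, -0.0408, 0.0174]
orientation: [180.0, 84.2, 91.5]
force: [-0.5, -2.4, 1.0]
opening: 0.0002
```

servo_tool([
  [[0, 0, 0], [0.01, 0, -0.1], 0],
  [[0, 0, 0], [0.02, 0, -0.2], 0],
])

```text
clock: 6.7
tool_pos: [0.5524, -0.0388, 0.0173]
orientation: [180.0, 84.2, 91.5]
force: [0.5, -2.0, 0.1]
opening: 0.0002
```

servo_tool([
  [[0, 0, 0], [0.01, 0, -0.1], 0],
  [[0, 0, 0], [0.02, 0, -0.2], 0],
])

```text
clock: 6.9
tool_pos: [0.5523, -0.0369, 0.0174]
orientation: [-180.0, 84.2, 91.5]
force: [1.0, -8.9, 0.3]
opening: 0.0003
```

servo_tool([
  [[0, 0, 0], [0.01, 0, -0.1], 0],
  [[0, 0, 0], [0.02, 0, -0.2], 0],
])

```text
clock: 7.1
tool_pos: [0.5522, -0.0367, 0.0174]
orientation: [-179.6, 84.3, 91.9]
force: [0.9, -18.9, 0.1]
opening: 0.0006
```

Run:
```python
from h import *
a=snap('scene','e')['image'];b=snap('side','f')['image']
a=cv2.resize(a[150:220,310:450],None,fx=4,fy=4,interpolation=2)
b=cv2.resize(b[220:350,250:370],None,fx=4,fy=4,interpolation=2)
m=np.zeros((520,800,3),np.uint8);m[:280,:400]=a[:,:400];m[:,400:]=b[:,:400];cv2.imwrite('pics/ef.png',m[:,:,::-1])
```

```text
(no output)
```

View pics/ef.png

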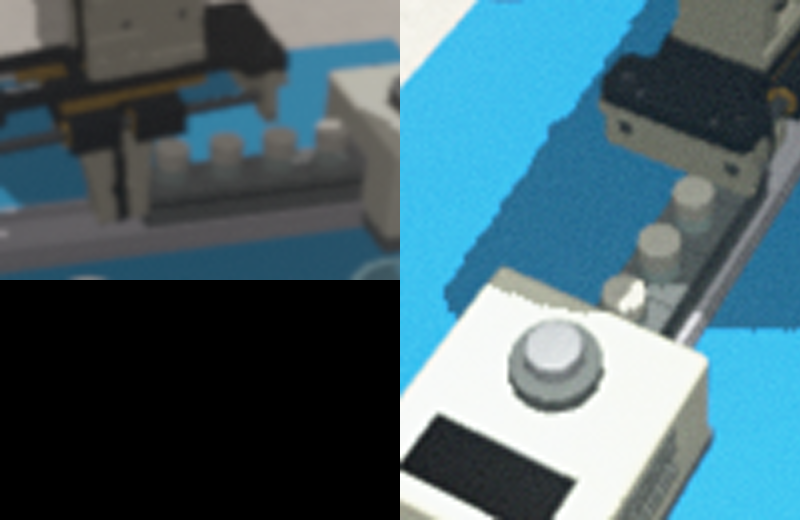

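Force rose to 19 N, so the row is at the stop. In the scene part the four caps stand upright and touching at (172–330, 150), with the first block's face meeting the reader at about (362,185). Now I'll back off, then lift.

servo_tool([
  [[0, 0, 0], [-0.03, 0, 0.3], 0],
  [[0, 0, 0], [-0.1, 0, 1.0], 0],
  [[0, 0, 0], [-0.2, 0, 2.0], 0],
  [[0, 0, 0], [-0.4, 0, 3.5], 0],
  [[0, 0, 0], [-0.5, 0, 4.5], 0],
])

```text
clock: 7.7
tool_pos: [0.5534, -0.0833, 0.018]
orientation: [-179.7, 84.3, 91.8]
force: [0.4, 0.4, -0.1]
opening: 0.0005
```

servo_tool([
  [[0, 0, 0], [-3, 0, 0], 0],
  [[0, -1, 0], [-6, 0, 0], 0],
  [[0, -3, 0], [-9, 0, 0], 0],
  [[0, -5.7, 0], [-12, 0, 0], 0],
  [[0, -5.7, 0], [-12.5, 0, 0], 0],
])

```text
clock: 8.2
tool_pos: [0.5556, -0.0961, 0.1462]
orientation: [65.5, 89.7, -23.0]
force: [0.3, -0.3, 0.3]
opening: 0.0002
```

```bash
python3 go.py 0 0.17 0.14|sed -n 3,5p
python3 - <<'E'
from h import *
b=snap('scene','g')['image'];c=snap('side','i')['image']
b=cv2.resize(b[155:225,310:450],None,fx=5,fy=5,interpolation=2)
c=cv2.resize(c[230:280,290:370],None,fx=5,fy=5,interpolation=2)
m=np.zeros((600,700,3),np.uint8);m[:350]=b;m[350:,:400]=c
cv2.imwrite('pics/g2.png',m[:,:,::-1])
E
```

```text
t 8.2 pos [ 0.5556 -0.0961  0.1462] loc [ 0.0023 -0.0807  0.1462] F [ 0.3 -0.3  0.3] j [ 10.2  13.8 -20.2   0.2 -55.7  81.2]
turn [ 0.16  0.14 -0.3 ] shift cm [  0.56  -0.16 -25.07]
[[0.01, 1.0, 0.03], [-0.0, 0.03, -1.0], [-1.0, 0.01, 0.0]] [0.5471792  0.15446068 0.14      ]
```

View pics/g2.png

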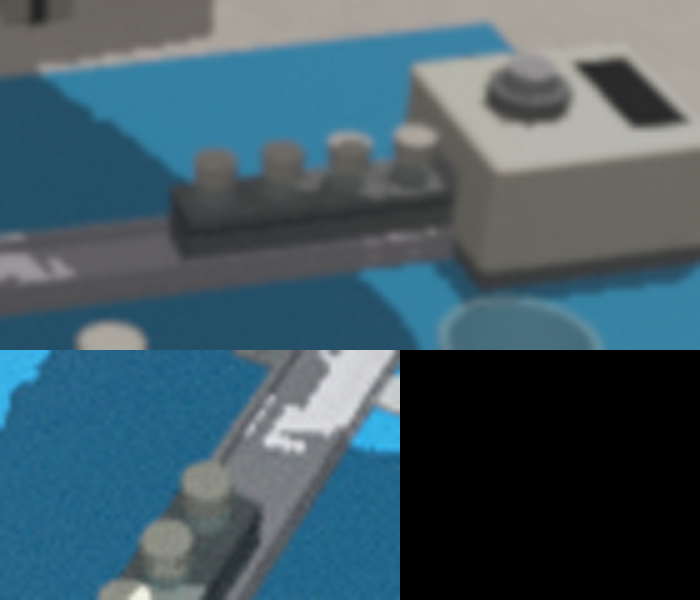

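All four caps are evenly spaced at (216,157), (282,149), (348,141) and (416,134) in the crop, with no gaps, and the first block is against the reader. Moving over the button.

servo_tool([
  [[0, 0, 0], [0, 0, -4.5], 0],
  [[0, 0, 0], [0, 0, -9], 0],
  [[0, 0, 0], [0.1, -0.1, -13.5], 0],
  [[0, 0, 0], [0.2, -0.1, -18], 0],
  [[0, 0, -0.3], [0.3, -0.1, -22], 0],
])

```text
clock: 8.8
tool_pos: [0.5465, 0.1253, 0.1391]
orientation: [-90.1, 89.7, -178.6]
force: [1.6, -0.4, -0.5]
opening: 0.0007
```

servo_tool([
  [[0, 0, 0], [0, 0, -2], 0],
  [[0, 0, 0], [0, 0, -3], 0],
  [[0, 0, 0], [0, 0, -3], 0],
])

```text
clock: 9.1
tool_pos: [0.5454, 0.1557, 0.1378]
orientation: [-85.6, 89.6, -174.1]
force: [-0.6, -0.2, -0.1]
opening: 0.0005
```

```bash
python3 go.py 0 0.17 0.11|sed -n 3,5p
python3 - <<'E'
from h import *
from go import Z,x0,y0
g=load('g')
for u,v in [(216,157),(282,149),(348,141),(416,134)]:
    print(Z.inv().apply(ray(g,((u+.5)/5-.5+310,(v+.5)/5-.5+155),.06)-[x0,y0,0]).round(4))
E
```

```text
t 9.1 pos [0.5454 0.1557 0.1378] loc [-0.0018  0.1713  0.1378] F [-0.6 -0.2 -0.1] j [ 35.5  15.  -19.6  -0.3 -55.8  56.1]
turn [0.14 0.03 0.42] shift cm [2.78 0.2  0.12]
[[-0.01, 1.0, 0.03], [-0.0, 0.03, -1.0], [-1.0, -0.01, 0.0]] [0.5471792  0.15446068 0.11      ]
[0.0011 0.0117 0.06  ]
[0.0007 0.045  0.06  ]
[0.0004 0.0788 0.06  ]
[0.0011 0.1136 0.06  ]
```

The row reads 11.7, 45.0, 78.8 and 113.6 mm, against 11, 45, 79 and 113 for a gapless home row. Descending on the button.

servo_tool([
  [[0, 0, 0], [1.5, 0.2, 0.1], 0],
  [[0, 0, 0.4], [3, 0.2, 0.1], 0],
  [[0, 0, 0.4], [4.2, 0.2, 0.1], 0],
  [[0, 0, 0.4], [4.2, 0.2, 0.1], 0],
])

```text
clock: 9.5
tool_pos: [0.5459, 0.1529, 0.0939]
orientation: [-59.9, 89.7, -148.5]
force: [0.0, 0.1, -0.2]
opening: 0.0004
```

servo_tool([
  [[0, 0, 0], [0.2, 0, 0], 0],
  [[0, 0, 0], [0.4, 0, 0], 0],
  [[0, 0, 0], [0.6, 0, 0], 0],
  [[0, 0, 0], [0.8, 0, 0], 0],
])

```text
clock: 9.9
tool_pos: [0.5463, 0.1527, 0.0865]
orientation: [-52.2, 89.8, -140.8]
force: [-0.7, -3.3, 4.8]
opening: 0.0004
```

servo_tool([
  [[0, 0, 0], [0.1, 0, 0], 0],
  [[0, 0, 0], [0.2, 0, 0], 0],
])

```text
clock: 10.1
tool_pos: [0.5465, 0.1526, 0.086]
orientation: [-41.4, 89.8, -130.0]
force: [-6.1, -2.0, 21.5]
opening: 0.0004
```

servo_tool([
  [[0, 0, 0], [0.1, 0, 0], 0],
  [[0, 0, 0], [0.2, 0, 0], 0],
])

```text
clock: 10.3
tool_pos: [0.5466, 0.1527, 0.0859]
orientation: [-27.2, 89.8, -115.7]
force: [-9.4, -2.4, 26.6]
opening: 0.0005
```

It hits a hard stop at z=0.086 with 27 N, and the ~5 N just before that matches full travel. I'll rise slowly to read the spring's force profile as a check on travel.

servo_tool([
  [[0, 0, 0], [-0.1, 0, 0], 0],
  [[0, 0, 0], [-0.15, 0, 0], 0],
  [[0, 0, 0], [-0.15, 0, 0], 0],
])

```text
clock: 10.6
tool_pos: [0.5465, 0.1527, 0.0877]
orientation: [-25.1, 89.9, -113.6]
force: [-1.3, -1.4, 4.0]
opening: 0.0002
```

servo_tool([
  [[0, 0, 0], [-0.15, 0, 0], 0],
  [[0, 0, 0], [-0.15, 0, 0], 0],
])

```text
clock: 10.8
tool_pos: [0.5464, 0.1527, 0.0893]
orientation: [-26.3, 89.9, -114.7]
force: [-0.7, -1.6, 2.8]
opening: 0.0007
```

servo_tool([
  [[0, 0, 0], [-0.2, 0, 0], 0],
  [[0, 0, 0], [-0.2, 0, 0], 0],
])

```text
clock: 11.0
tool_pos: [0.5465, 0.1528, 0.0914]
orientation: [-25.0, 89.9, -113.5]
force: [0.2, -1.6, 2.5]
opening: 0.0005
```

servo_tool([
  [[0, 0, 0], [-0.2, 0, 0], 0],
  [[0, 0, 0], [-0.2, 0, 0], 0],
])

```text
clock: 11.2
tool_pos: [0.5466, 0.1531, 0.0934]
orientation: [-24.7, 89.9, -113.2]
force: [0.3, -0.0, 0.6]
opening: 0.0003
```

The spring force fades from 0.086 to about 0.092, which is the full 6 mm of travel. Now I'll lift clear and check.

servo_tool([
  [[0, 0, 0], [-2, 0, 0], 0],
  [[0, 0, 0], [-5, 0, 0], 0],
  [[0, 0, 0], [-8, 0, 0], 0],
  [[0, 0, 0], [-10, 0, 0], 0],
  [[0, 0, 0], [-10, 0, 0], 0],
])

```text
clock: 11.7
tool_pos: [0.5483, 0.1542, 0.1966]
orientation: [103.8, 89.7, 15.4]
force: [-0.2, 0.7, -0.2]
opening: 0.0004
```

Run:
```python
from h import *
b=snap('scene','k')['image'];o=ctrl.get_obs();print(o['clock'],o['tool_pos'],o['force'])
cv2.imwrite('pics/k2.png',cv2.resize(b[150:270,170:470],None,fx=2.6,fy=2.6,interpolation=2)[:,:,::-1])
```

```text
11.75 [0.54734273 0.15391262 0.19470792] [ 0.28510485 -0.4672148  -0.90269374]
```

View pics/k2.png

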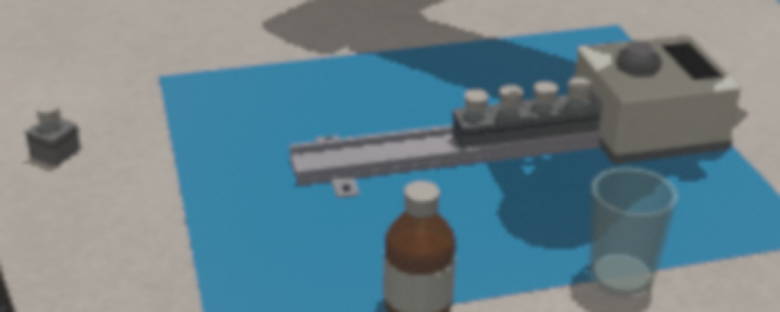

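The row is closed up against the reader, with caps at (476–580, 90). The button at (640,57) is up, and the spare, bottle and beaker have not moved. The arm is clear, so I'll hand in.

```bash
python3 -c "
from plant import ctrl
print(ctrl.close_job())"
```

```text
the job is handed in; nothing more can be done
None
```

I pushed the four carriers home with the shut fingertips, then pressed the start button and let it come up again. The job is handed in at about 12 s of robot time; no verdict is reported.

- **Row:** It slid at about 2–3 N, and the force rose to 19 N at the end stop. The caps then measured 11.7, 45.0, 78.8 and 113.6 mm along the lane, against 11, 45, 79 and 113 mm for a gapless home row, within the camera's accuracy of about 2 mm. All four stood upright.
- **Button:** It reached a hard stop at 27 N. The spring force faded over about 6 mm on release, which matches full travel. There was no direct reading of the joint.
- **Disagreement:** The button's top was about 2 mm higher by touch than by camera (0.092 m against 0.0895 m), and the row met the stop about 3 mm past the predicted tool position. I put both down to calibration and my estimate of the finger thickness.
- **At hand-in:** The arm was clear, with the fingers about 10 cm above the button. In the last picture the row was closed up, and the spare carrier, bottle and beaker looked unmoved.

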